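# Pump the bench hydraulic pump up until its indicator pin is out

## Robot

A 7-joint arm with a two-finger parallel gripper is mounted at the origin on the work surface. World frame = base frame: x ahead of the robot, y to its left, z up, the work surface at z = 0. Lengths are in m, angles in degrees, forces in N, time in s.
With the tool pointing down it reaches from about 0.35 to 0.9 m from the base axis. Payload 19.9 kg.
Tool frame: the origin (TCP) lies midway between the tips of the shut fingers; the grasp point (between the pads) lies behind it (arm.grasp_offset is the z of the grasp point in the tool frame, in m); z points along the fingers, y is the line along which they close (so a half turn about z gives the same grasp; the last joint's range is limited). The gripper opens to 94 mm and grips with 3 to 60 N. Pads are 16 mm wide; open, the fingers measure 119 mm over their backs; the gripper's body (75 mm by 177 mm) begins 78 mm behind the grasp point.
Start: joints at [68.211, 23.915, -0.59, 92.452, 0.269, 63.638, -3.037], TCP at [0.208, -0.589, 0.205] pointing down, gripper open.
Joint ranges: [-161.28, 161.28], [-22.2, 115.67], [-73.04, 71.86], [3.21, 147.25], [-68.34, 248.33], [10.77, 114.83], [-161.83, 161.83]. Speed limits (degrees/s): [108.29, 108.29, 136.94, 136.94, 172.46, 172.46, 172.46].

## Interface

Orientations are given as a 3x3 rotation matrix whose columns are the frame's x, y, z axes.
In Python, from bench import sensors, imaging, order, arm gives the robot as it stands.
- The arm moves only by the tool move_arm, never from a script. Its argument "deltas" is one flat list of numbers, 7 for each row, row after row: the shift along the tool's x, y, z in cm, then the turn, a rotation vector about the tool's x, y, z in rad, then the closure, from -1 (fully open) to 1 (shut), so that 0 is half open. In form: [dx, dy, dz, wx, wy, wz, hand, dx, dy, dz, wx, wy, wz, hand, ...]. A call has exactly 8 rows; each row is the pose to reach, as a shift and turn from the pose commanded when the call began, along the tool's axes at that moment; what a row does not reach only later rows make up. A row lasts 1/12 s, in which the tool goes at most 41.7 mm and 7.16 degrees, less where a joint would pass 70% of its speed; a pose out of reach is approached as far as the arm can. A call with a gripper value outside its range is refused whole. The fingers move at their own pace and stop on an object; "squeeze" is the grip in N (left out, the last holds). Time passes only in rows, so rows that repeat a pose let the fingers close, or fill a call up. It gives the time, the measured TCP pose, the force, the opening and the grip force at its end, in the units of the state.
- sensors.get_obs(): the state, without advancing time (a new reading comes with each control period).
- imaging.grab_frame(name): name is "scene" or "top" or "wrist"; returns (picture, depth): 480x640x3 uint8, blue, green, red; 480x640 float32, m along the optical axis (not along the pixel's ray), 0 where there is no reading.
- imaging.camera_params(name): a dict with "vfov" (degrees; the focal length in pixels is half the picture's height over the tangent of half this angle, whatever the lens; pixels are square), "cx", "cy" (the principal point, pixels), "world_from_camera" (4x4, takes a point from camera to world coordinates). Camera axes: x right, y down, z forward; pixel columns grow to the right and rows downward; lengths in m; the calibration is good to about 2 mm. A picture is of the moment at which its call begins: read the wrist's pose just before it. camera_params takes no time and is no camera call; for the wrist camera it gives the pose at the moment of the call.
- order.close_job(): hands the job in; it is judged then, once.
The state is a dict: "t": time; "joint_pos": joint angles; "joint_vel": joint speeds; "joint_torque": joint torques, N m; "tool_pos": TCP position; "ee_rot": TCP orientation; "force": force on the tool from outside, world axes, zero at the start; "wrist_torque": the same for the moment, N m; "grip_width": finger opening in m; "grip_force": force on a finger pad.
Only numpy, scipy, OpenCV 4.12 (cv2) and the standard library are available. Lean on these libraries where they do the work, as an engineer would, in place of code of your own. Each camera call takes 0.05 s, during which the arm holds its last target. There are 200 camera calls.

## Task

Bring the green hand pump up to pressure: with a fingertip push its red-balled release lever all the way over to the rear of the pump (shut), then press the black plunger knob down again and again, in full strokes and letting it spring right back up each time, until the indicator pin stands fully out with its whole green band showing. Only push: do not pull the plunger up, do not touch the pin itself, and leave everything else on the bench where it is. Leave the lever shut and the plunger up.

Things in the scene. Friction and masses are not known exactly. Their poses are not given: they have to be found in the camera images.
- pump: green hand pump bolted to the bench on a dark plate (180 mm in x, 280 in y, 12 thick). Origin: centre of the plate's underside; x points from its front (robot side) to its rear, y to its left, z up. Green block (80 x 80, top at z 84 mm) with the plunger at the origin; release lever at y +105; grey pin tower (44 x 40) at y -85; green cylinder (top at z 48) along the rear; a loose finial near x -66, y -35.
- plunger_top (a point): centre of the flat top (40 mm across) of the plunger's black mushroom knob (48 mm across, 16 mm thick); at rest 150 mm above the bench, right above the pump's origin. Only full strokes count: past 23 mm down, then back up to within 3 mm of rest. Each raises the pin 7 mm (the first 4 to 12 mm); 4 to 6 are needed; short ones add nothing
- plunger (a joint): stroke in m: 0 at rest (up), grows as it is pushed straight down, stop at 0.026; negative if pulled up. Its spring (7 N at the bottom, up to about 11 N with damping and load) brings it back within 0.4 s when let go. With the release lever open, strokes do not move the pin; once the pin is fully out further strokes change nothing
- lever_tip (a point): centre of the red ball (26 mm across) at the end of the release lever, 80 mm from the lever's pivot, which lies 34 mm above the bench at y +105 mm in the pump's frame and turns about the pump's y axis
- lever (a joint): release lever in rad: 0 open, leaning 0.5 rad from upright towards the pump's front (-x); 1.0 shut, leaning 0.5 rad to the pump's rear (+x), against its stop. It moves with about 1 N at the ball and stays where it is left; 0.85 or more is shut.
- pin_lift (a joint): how far the indicator pin stands out, in m: 0 in, 0.044 fully out; it stays where it has been raised
- gauge_pin: indicator pin: red head 16 mm across and 10 mm thick on an 11 mm shank that is white for the upper 24 mm and green for the next 14 mm; the whole green band shows only when the pin is fully out. Origin on the pin's axis at the underside of the head, which lies on the collar (89 mm above the bench) when the pin is in
- pin_top (a point): centre of the top of the pin's red head, 99 mm above the bench when in, 143 mm when fully out
- jar: glass jar with a steel lid, 60 mm across, 80 mm tall; origin at the centre of its underside
- candle_cup: brass candle cup, 52 mm across, 55 mm tall; origin at the centre of its underside
- finial: small brass finial standing on the pump's base plate in front of the reservoir, 22 mm across, 40 mm tall; origin at the centre of its underside
- oil_bottle: yellow oil bottle with a white cap, 44 mm across, 120 mm tall; origin at the centre of its underside
- screwdriver: screwdriver with a red handle, about 200 mm long, lying on the bench between the pump and the robot on its left
- wrench: steel wrench, about 180 mm long, lying on the bench between the pump and the robot on its right
- hammer: hammer with a wooden handle, about 260 mm long, lying on the bench to the right
- spool: wooden spool, 70 mm across, 50 mm tall, on the robot's left; origin at the centre of its underside

How it is judged (in metres and radians):
On the way, in this order (a step that is already met when the one before it is completed fails the run):
1. the release lever is shut (value of joint lever above 0.85 rad and value of joint pin_lift below 0.03 m), for 0.1 s.
2. the pin is pumped fully out with the lever shut (value of joint pin_lift above 0.039 m and value of joint lever above 0.85 rad), for 0.2 s.
At the end, for the whole second after the job is handed in: The lever is shut (0.85 rad or more), the pin stands out by more than 39 mm (of 44), the plunger is back up within 3 mm of rest, and no loose thing is more than 25 mm from where it stood (all of step 2 and value of joint plunger between -0.003 and 0.003 m and not (distance of any of jar, candle_cup, finial, oil_bottle, screwdriver, wrench, hammer, spool from where it was at the start of the episode above 0.025 m)); the robot touches nothing.
It fails at once if the indicator pin is touched (more than 1 N) (contact force between any of the fingers, the arm and gauge_pin above 1 N).
It fails at once if the plunger is gripped and pulled up (more than 4 mm above rest) (value of joint plunger below -0.004 m).
It fails at once if a loose thing on the bench is lifted, carried or pushed (more than 25 mm) (distance of any of jar, candle_cup, finial, oil_bottle, screwdriver, wrench, hammer, spool from where it was at the start of the episode above 0.025 m).
It also fails if it takes over 56 s, if anything falls off the work surface, if the arm or the gripper's body presses on something with over 40 N, if the wrist force passes 120 N, or if a joint passes its speed limit or range.

## Working session

There is one attempt and no reset: what is moved stays moved. The work goes in short steps, Python scripts to look and compute and a tool call to move; the robot and the scene stay as the last step left them, time stands still between calls to the robot, and variables do not carry over. Pictures are saved under pics/ and viewed, at most 10 in all, crops included, and the job is handed in when it is done.

Besides the shell and the picture viewer there is one more tool, called as name(argument=value, ...), one argument or row to a line, values as JSON. move_arm: Moves the arm, as the interface text tells. Its arguments: {"type":"object","properties":{"deltas":{"type":"array"},"squeeze":{"type":"number"}},"required":["deltas"]}

```bash
mkdir -p pics; ls; cat > h.py <<'E'
import numpy as np,cv2
from bench import sensors,imaging,order,arm
def ray(name,u,v,P=None):
    P=P or imaging.camera_params(name);f=240/np.tan(np.radians(P["vfov"]/2));T=np.array(P["world_from_camera"])
    return T[:3,3],T[:3,:3]@np.array([(u-P["cx"])/f,(v-P["cy"])/f,1.])
def plane(name,u,v,z):
    o,d=ray(name,u,v);return o+d*(z-o[2])/d[2]
def cloud(name,dep):
    P=imaging.camera_params(name);f=240/np.tan(np.radians(P["vfov"]/2));T=np.array(P["world_from_camera"])
    v,u=np.mgrid[:480,:640];c=np.stack([(u-P["cx"])/f*dep,(v-P["cy"])/f*dep,dep],-1)
    return c@T[:3,:3].T+T[:3,3]
E
python3 - <<'E'
from h import *
for n in("scene","top"):
    im,d=imaging.grab_frame(n);cv2.imwrite(f"pics/{n}0.png",im);np.savez(f"{n}0.npz",im=im,d=d);P=imaging.camera_params(n);print(n,P)
o=sensors.get_obs();print(o["tool_pos"],o["ee_rot"],o["t"],arm.grasp_offset)
E
```

```text
pics
scene {'vfov': 53.38361233383855, 'cx': 320.66005806957423, 'cy': 242.08971161955262, 'world_from_camera': array([[ 0.64935246,  0.65393423, -0.38821567,  1.00764877],
       [ 0.76036002, -0.54892668,  0.34717739, -0.43834535],
       [ 0.01392924, -0.52062416, -0.85367234,  1.15968891],
       [ 0.        ,  0.        ,  0.        ,  1.        ]])}
top {'vfov': 45.84217847268309, 'cx': 316.4725612189039, 'cy': 244.20382285058088, 'world_from_camera': array([[-7.27790956e-03, -9.89591514e-01,  1.43720799e-01,
         3.34679862e-01],
       [-9.99890054e-01,  9.05863428e-03,  1.17396942e-02,
        -2.86272133e-04],
       [-1.29194159e-02, -1.43619557e-01, -9.89548640e-01,
         1.43671841e+00],
       [ 0.00000000e+00,  0.00000000e+00,  0.00000000e+00,
         1.00000000e+00]])}
[ 0.20758143 -0.58918117  0.20490276] [[ 9.43159084e-01  3.32341256e-01 -4.82173875e-04]
 [ 3.32341574e-01 -9.43158631e-01  9.35165851e-04]
 [-1.43972259e-04 -1.04225659e-03 -9.99999446e-01]] 0.1 -0.0188
```

View pics/scene0.png

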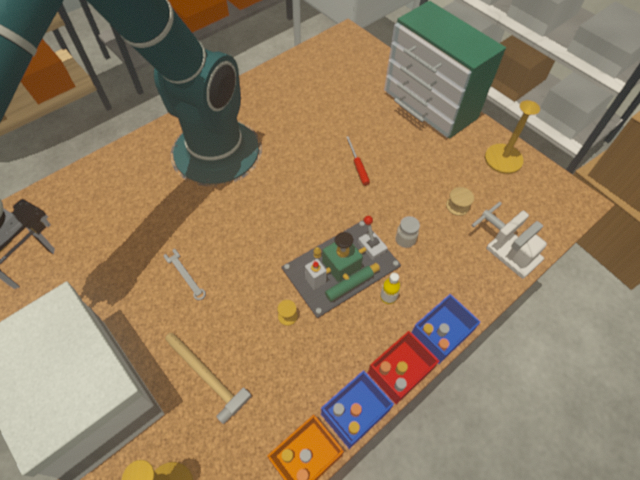

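View pics/top0.png

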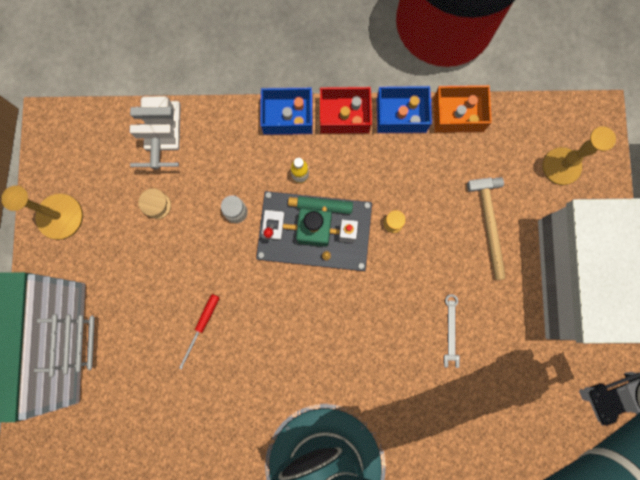

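The top view shows the plunger knob near (314,220), the lever ball (268,233), the pin head (349,229), the jar (233,209) and the finial (326,256). In the scene view the knob is at (345,240) and the ball at (368,220). Next I'll measure them.

```bash
cat > m.py <<'E'
from h import *
def cen(im,lo,hi,box):
    x0,y0,x1,y1=box;h=cv2.cvtColor(im[y0:y1,x0:x1],cv2.COLOR_BGR2HSV);m=cv2.inRange(h,lo,hi)
    n,l,s,c=cv2.connectedComponentsWithStats(m);k=1+np.argmax(s[1:,4]);return c[k]+[x0,y0],s[k,4]
def tri(a,b):
    (o1,d1),(o2,d2)=ray("top",*a),ray("scene",*b)
    t=np.linalg.lstsq(np.stack([d1,-d2],1),o2-o1,rcond=None)[0];p,q=o1+d1*t[0],o2+d2*t[1];return (p+q)/2,np.linalg.norm(p-q)
E
python3 - <<'E'
from m import *
T=np.load("top0.npz");S=np.load("scene0.npz")
R=((0,150,90),(8,255,255));K=((0,0,0),(180,255,45))
kt,n1=cen(T["im"],*K,(300,205,330,235));ks,n2=cen(S["im"],*K,(330,228,360,256))
bt,n3=cen(T["im"],*R,(255,220,280,245));bs,n4=cen(S["im"],*R,(358,210,378,228))
pt,n5=cen(T["im"],*R,(338,218,360,240));ps,n6=cen(S["im"],*R,(305,255,325,275))
for nm,a,b,n in(("knob",kt,ks,(n1,n2)),("ball",bt,bs,(n3,n4)),("pin",pt,ps,(n5,n6))):
    print(nm,a.round(1),b.round(1),n,*tri(a,b))
print("knob at z.148",plane("top",*kt,.148),"ball",plane("top",*bt,.104),"pin",plane("top",*pt,.099))
# plate outline
x,y=np.mgrid[0:1,0:1]
C=cloud("top",T["d"])
z=C[...,2];reg=(C[...,0]>.4)&(C[...,0]<.8)&(abs(C[...,1])<.3)
h=cv2.cvtColor(T["im"],cv2.COLOR_BGR2HSV)
m=(reg&(h[...,1]<80)&(h[...,2]<110)).astype(np.uint8)
n,l,s,c=cv2.connectedComponentsWithStats(m);k=1+np.argmax(s[1:,4]);vv,uu=np.nonzero(l==k)
r=cv2.minAreaRect(np.stack([uu,vv],1).astype(np.float32));bp=cv2.boxPoints(r)
print("plate");Q=np.array([plane("top",*p,.012) for p in bp]);print(Q.round(4),Q.mean(0))
for nm,(u,v),zz in(("jar",(233,207),.08),("finial",(326,256),.045),("bottle",(299,163),.12),("cup",(395,221),.055)):print(nm,plane("top",u,v,zz).round(3), C[v,u].round(3))
for nm,p in(("knob",kt),("ball",bt),("pin",pt)):u,v=p.astype(int);print(nm,C[v,u])
E
```

```text
Traceback (most recent call last):
  File "m.py", line 4, in cen
    n,l,s,c=cv2.connectedComponentsWithStats(m);k=1+np.argmax(s[1:,4]);return c[k]+[x0,y0],s[k,4]
                                                    ~~~~~~~~~^^^^^^^^^
ValueError: attempt to get argmax of an empty sequence
```

```bash
cat > a.py <<'E'
from m import *
T=np.load("top0.npz");S=np.load("scene0.npz")
R=((0,150,90),(8,255,255));K=((0,0,0),(180,255,60))
print(T["im"][214:228:3,314],S["im"][234:246:3,345])
R=((0,150,90),(8,255,255));K=((0,0,0),(180,120,70))
kt,n1=cen(T["im"],*K,(300,205,330,235));ks,n2=cen(S["im"],*K,(330,228,360,256))
bt,n3=cen(T["im"],*R,(255,220,280,245));bs,n4=cen(S["im"],*R,(358,210,378,228))
pt,n5=cen(T["im"],*R,(338,218,360,240));ps,n6=cen(S["im"],*R,(305,255,325,275))
for nm,a,b,n in(("knob",kt,ks,(n1,n2)),("ball",bt,bs,(n3,n4)),("pin",pt,ps,(n5,n6))):
    print(nm,a.round(1),b.round(1),n,*tri(a,b))
print("knob at z.148",plane("top",*kt,.148),"ball",plane("top",*bt,.104),"pin",plane("top",*pt,.099))
C=cloud("top",T["d"])
z=C[...,2];reg=(C[...,0]>.4)&(C[...,0]<.8)&(abs(C[...,1])<.3)
h=cv2.cvtColor(T["im"],cv2.COLOR_BGR2HSV)
m=(reg&(h[...,1]<80)&(h[...,2]<110)).astype(np.uint8)
n,l,s,c=cv2.connectedComponentsWithStats(m);k=1+np.argmax(s[1:,4]);vv,uu=np.nonzero(l==k)
r=cv2.minAreaRect(np.stack([uu,vv],1).astype(np.float32));bp=cv2.boxPoints(r)
print("plate");Q=np.array([plane("top",*p,.012) for p in bp]);print(Q.round(4),Q.mean(0))
for nm,(u,v),zz in(("jar",(233,207),.08),("finial",(326,256),.045),("bottle",(299,163),.12),("cup",(395,221),.055)):print(nm,plane("top",u,v,zz).round(3), C[v,u].round(3))
for nm,p in(("knob",kt),("ball",bt),("pin",pt)):u,v=p.astype(int);print(nm,C[v,u])
E
python3 a.py
```

```text
[[54 51 51]
 [53 52 53]
 [56 53 54]
 [57 54 54]
 [60 59 61]] [[49 60 74]
 [51 60 73]
 [44 58 71]
 [47 58 70]]
knob [311.8 221.5] [347.2 242.3] (np.int32(352), np.int32(39)) [0.58070434 0.0286895  0.12893231] 0.007465666746401275
ball [268.  232.3] [367.8 219.6] (np.int32(66), np.int32(60)) [0.55719513 0.13051706 0.10870691] 0.00021559030368069866
pin [348.7 227.3] [315.2 264.1] (np.int32(26), np.int32(21)) [ 0.56809312 -0.06155057  0.10358425] 0.0002954584013855339
knob at z.148 [0.57488198 0.02530857 0.148     ] ball [0.55791709 0.13089332 0.104     ] pin [ 0.56898059 -0.06163933  0.099     ]
plate
[[ 0.5042  0.1696  0.012 ]
 [ 0.6813  0.1525  0.012 ]
 [ 0.6486 -0.1248  0.012 ]
 [ 0.473  -0.103   0.012 ]] [0.57677766 0.0235827  0.012     ]
jar [0.625 0.219 0.08 ] [0.625 0.219 0.082]
finial [ 0.507 -0.007  0.045] [ 0.507 -0.007  0.049]
bottle [0.723 0.056 0.12 ] [0.724 0.056 0.116]
cup [ 0.592 -0.178  0.055] [ 0.592 -0.179  0.051]
knob [0.57574021 0.0272025  0.14988825]
ball [0.55531128 0.13118689 0.12420378]
pin [ 0.56880449 -0.05982818  0.10486338]
```

The pump's yaw is about -6.6°, with its origin near (0.579, 0.024) and the ball near (0.557, 0.131). I'll shut the fingers and go to a point in front of the lever.

move_arm(
  deltas=[2.2, -2.4, -0.6, 0, 0, 0.057, 1, 4.4, -4.9, -1.1, 0, 0, 0.114, 1, 6.6, -7.3, -1.7, 0, 0, 0.17, 1, 8.8, -9.7, -2.3, 0, 0, 0.227, 1, 11, -12.1, -2.8, 0, 0, 0.284, 1, 13.2, -14.6, -3.4, 0, 0, 0.34, 1, 15.4, -17, -3.9, 0, 0, 0.397, 1, 17.6, -19.4, -4.5, 0, 0, 0.454, 1],
)

```text
t: 0.77
tool_pos: [0.3094, -0.3463, 0.2504]
ee_rot: [[0.993, -0.118, -0.0], [-0.118, -0.993, 0.0], [-0.001, -0.0, -1.0]]
force: [0.8, 0.3, 0.5]
grip_width: 0.0443
grip_force: 0.0
```

```bash
cat > g.py <<'E'
import sys;from h import *
o=sensors.get_obs();R=np.array(o["ee_rot"]);p=np.array(o["tool_pos"])
print(o["t"],p.round(4),"yaw",np.degrees(np.arctan2(R[1,0],R[0,0])).round(2),"tilt",R[:,2].round(3),"F",np.round(o["force"],2),o["grip_width"],"j",np.round(o["joint_pos"],0))
if len(sys.argv)>3:print("delta cm",((np.array([float(a) for a in sys.argv[1:4]])-p)@R*100).round(2))
E
python3 g.py .511 .136 .25
```

```text
0.7667 [ 0.3094 -0.3463  0.2504] yaw -6.76 tilt [-0.  0. -1.] F [0.8  0.33 0.51] 0.04432416212474258 j [ 49.   5.  -5. 111.   0.  64. -53.]
delta cm [ 1.434e+01 -5.027e+01  4.000e-02]
```

move_arm(
  deltas=[0.9, -3.1, 0, 0, 0, 0, 1, 1.8, -6.3, 0, 0, 0, 0, 1, 2.7, -9.4, 0, 0, 0, 0, 1, 3.6, -12.6, 0, 0, 0, 0, 1, 4.5, -15.7, 0, 0, 0, 0, 1, 5.4, -18.9, 0, 0, 0, 0, 1, 6.3, -22, 0, 0, 0, 0, 1, 7.2, -25.1, 0, 0, 0, 0, 1],
)

```text
t: 1.43
tool_pos: [0.4098, -0.1053, 0.2505]
ee_rot: [[0.993, -0.115, -0.0], [-0.115, -0.993, -0.0], [-0.0, 0.0, -1.0]]
force: [0.5, -1.1, 0.8]
grip_width: 0.0004
grip_force: 0.0
```

move_arm(
  deltas=[0.9, -3.1, 0, 0, 0, 0, 1, 1.8, -6.3, 0, 0, 0, 0, 1, 2.7, -9.4, 0, 0, 0, 0, 1, 3.6, -12.6, 0, 0, 0, 0, 1, 4.5, -15.7, 0, 0, 0, 0, 1, 5.4, -18.9, 0, 0, 0, 0, 1, 6.3, -22, 0, 0, 0, 0, 1, 7.1, -25.1, 0, 0, 0, 0, 1],
)

```text
t: 2.1
tool_pos: [0.5093, 0.1357, 0.2503]
ee_rot: [[0.993, -0.115, -0.0], [-0.115, -0.993, 0.0], [-0.0, -0.0, -1.0]]
force: [-0.0, -0.8, 0.4]
grip_width: 0.0005
grip_force: 0.0
```

```bash
python3 g.py .511 .136 .25; python3 - <<'E'
from h import *
im,d=imaging.grab_frame("wrist");cv2.imwrite("pics/w1.png",im);P=imaging.camera_params("wrist");print(P);np.savez("w1.npz",im=im,d=d,T=P["world_from_camera"])
E
```

```text
2.1 [0.5093 0.1357 0.2503] yaw -6.62 tilt [-0.  0. -1.] F [-0.02 -0.75  0.38] 0.0004548080586099651 j [  11.   14.  -34.  102.    9.   66. -123.]
delta cm [ 0.16 -0.05  0.03]
{'vfov': 65.5796904966318, 'cx': 318.58154574186176, 'cy': 236.32478561168213, 'world_from_camera': array([[-0.11075818, -0.95933889, -0.25961804,  0.58508698],
       [-0.99384543,  0.10639417,  0.03084705,  0.13284152],
       [-0.00197093,  0.26143676, -0.96521859,  0.42952746],
       [ 0.        ,  0.        ,  0.        ,  1.        ]])}
```

View pics/w1.png

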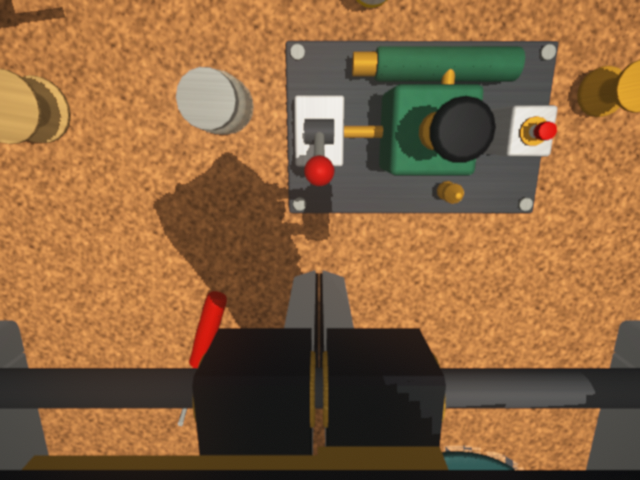

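The wrist view shows the ball at (320,170), the knob's top near (464,128), the pin head (546,131) and the finial (450,191). The shut fingertips are at (320,275), in line with the lever.

```bash
python3 - <<'E'
from m import *
W=np.load("w1.npz");im=W["im"]
b,n=cen(im,(0,150,60),(8,255,255),(295,145,345,195));print("ball",b,n,plane("wrist",*b,.104))
p,n=cen(im,(0,150,60),(8,255,255),(530,115,565,148));print("pin",p,n,plane("wrist",*p,.099))
g=cv2.inRange(im[85:180,415:510],(0,0,0),(48,48,48))
c=max(cv2.findContours(g,0,2)[0],key=cv2.contourArea);(x,y),r=cv2.minEnclosingCircle(c);e=cv2.fitEllipse(c)
print("knob",x+415,y+85,r,e,cv2.contourArea(c))
for z in(.142,.15):print(plane("wrist",x+415,y+85,z),plane("wrist",e[0][0]+415,e[0][1]+85,z))
C=cloud("wrist",W["d"]);m=(C[...,2]>.145)&(C[...,2]<.155)&(C[...,0]>.54)
m[:, :415]=0;Q=C[m];print("depth top",len(Q),Q.mean(0),(Q.min(0)+Q.max(0))/2,np.ptp(Q,0))
E
```

```text
ball [318.69197708 170.66189112] 698 [0.55593465 0.13663993 0.104     ]
pin [545.35608309 130.60237389] 337 [ 0.56768184 -0.05910316  0.099     ]
knob 460.61249923706055 127.63249969482422 34.76402282714844 ((47.1729621887207, 44.007774353027344), (61.12615966796875, 67.82596588134766), 43.68561935424805) 3246.0
[0.57903002 0.02826207 0.142     ] [0.57791848 0.02712496 0.142     ]
[0.57919854 0.03117182 0.15      ] [0.57811793 0.03006635 0.15      ]
depth top 3405 [0.57788615 0.02968583 0.149243  ] [0.57742151 0.02823108 0.1489351 ] [0.04705089 0.04764992 0.00782284]
```

move_arm(
  deltas=[0, -0.2, 2, 0, 0, 0, 1, 0, -0.2, 4.5, 0, 0, 0, 1, 0, -0.2, 7, 0, 0, 0, 1, 0, -0.2, 9.5, 0, 0, 0, 1, 0, -0.2, 12, 0, 0, 0, 1, 0, -0.2, 14, 0, 0, 0, 1, 0, -0.2, 15.5, 0, 0, 0, 1, 0, -0.2, 16, 0, 0, 0, 1],
)

```text
t: 2.82
tool_pos: [0.5079, 0.1358, 0.0881]
ee_rot: [[0.993, -0.115, -0.003], [-0.115, -0.993, -0.0], [-0.003, 0.001, -1.0]]
force: [-0.5, -0.1, -0.4]
grip_width: 0.0003
grip_force: 0.0
```

move_arm(
  deltas=[1, 0, 0, 0, 0, 0, 1, 2, 0, 0, 0, 0, 0, 1, 3, 0, 0, 0, 0, 0, 1, 4, 0, 0, 0, 0, 0, 1, 5, 0, 0, 0, 0, 0, 1, 6, 0, 0, 0, 0, 0, 1, 7, 0, 0, 0, 0, 0, 1, 8, 0, 0, 0, 0, 0, 1],
)

```text
t: 3.48
tool_pos: [0.5897, 0.1268, 0.0905]
ee_rot: [[0.993, -0.115, -0.0], [-0.115, -0.993, 0.0], [-0.0, -0.0, -1.0]]
force: [-0.8, 0.9, -0.9]
grip_width: 0.0005
grip_force: 0.5
```

move_arm(
  deltas=[0.3, 0, 0, 0, 0, 0, 1, 0.6, 0, 0, 0, 0, 0, 1, 0.9, 0, 0, 0, 0, 0, 1, 1.2, 0, 0, 0, 0, 0, 1, 1.5, 0, 0, 0, 0, 0, 1, 1.8, 0, 0, 0, 0, 0, 1, 2, 0, 0, 0, 0, 0, 1, 2, 0, 0, 0, 0, 0, 1],
)

```text
t: 4.15
tool_pos: [0.606, 0.1252, 0.0901]
ee_rot: [[0.993, -0.114, -0.006], [-0.114, -0.993, -0.001], [-0.006, 0.001, -1.0]]
force: [-21.4, -0.3, 13.2]
grip_width: 0.0004
grip_force: 10.6
```

The 21 N reading means the lever is on its stop. I'll back off, rise, and move over behind the plunger.

move_arm(
  deltas=[-1, 0, 0, 0, 0, 0, 1, -3, 0, 0, 0, 0, 0, 1, -5, 0, -2, 0, 0, 0, 1, -7, 0, -5, 0, 0, 0, 1, -8, 0, -8, 0, 0, 0, 1, -8, 0, -11, 0, 0, 0, 1, -8, 0, -13, 0, 0, 0, 1, -8, 0, -13, 0, 0, 0, 1],
)

```text
t: 4.82
tool_pos: [0.5309, 0.1346, 0.225]
ee_rot: [[0.993, -0.115, 0.006], [-0.115, -0.993, 0.001], [0.006, -0.002, -1.0]]
force: [0.3, -0.0, 0.4]
grip_width: 0.0005
grip_force: 0.0
```

```bash
python3 g.py .578 .0275 .17; python3 - <<'E'
from m import *
im,d=imaging.grab_frame("wrist");cv2.imwrite("pics/w2.png",im)
b,n=cen(im,(0,150,60),(8,255,255),(270,40,370,195));print("ball",b,n,plane("wrist",*b,.104))
g=cv2.inRange(im[60:200,400:530],(0,0,0),(48,48,48))
c=max(cv2.findContours(g,0,2)[0],key=cv2.contourArea);e=cv2.fitEllipse(c);print("knob",e,plane("wrist",e[0][0]+400,e[0][1]+60,.146))
E
```

```text
4.8167 [0.5309 0.1346 0.225 ] yaw -6.59 tilt [ 0.006  0.001 -1.   ] F [ 0.34 -0.04  0.41] 0.0004877489655225104 j [  10.   18.  -34.  102.   11.   64. -124.]
delta cm [ 5.88 10.11  5.52]
ball [321.20044543 107.6325167 ] 898 [0.6257555  0.12134434 0.104     ]
knob ((74.57193756103516, 102.0847396850586), (64.8968276977539, 72.2829818725586), 49.86351776123047) [0.57616898 0.02296871 0.146     ]
```

View pics/w2.png

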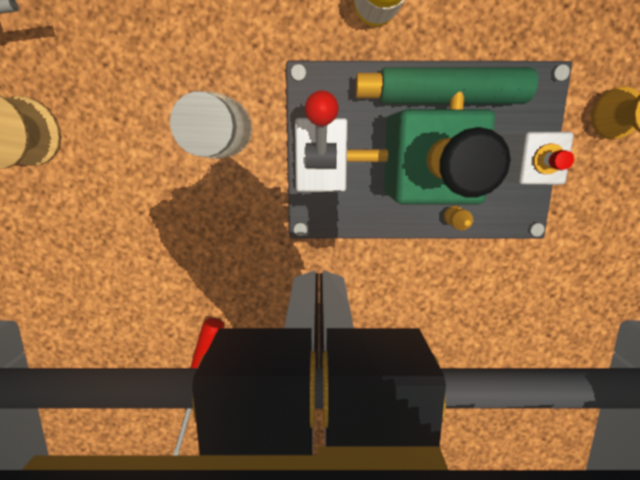

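The ball is now at (321,107), at the rear, so the lever is shut. The knob centre is near (473,162), or (0.577, 0.026) in the world frame, and still up. Next I'll move above it.

move_arm(
  deltas=[0.8, 1.4, 0, 0, 0, 0, 1, 1.8, 3.2, 0, 0, 0, 0, 1, 2.9, 5.1, 0, 0, 0, 0, 1, 4, 7, 0, 0, 0, 0, 1, 5, 8.8, 1, 0, 0, 0, 1, 5.6, 9.9, 3, 0, 0, 0, 1, 5.8, 10.2, 4.5, 0, 0, 0, 1, 5.8, 10.2, 5, 0, 0, 0, 1],
)

```text
t: 5.53
tool_pos: [0.574, 0.0245, 0.1672]
ee_rot: [[0.993, -0.117, -0.004], [-0.117, -0.993, -0.0], [-0.004, 0.001, -1.0]]
force: [0.4, 0.5, -1.3]
grip_width: 0.0003
grip_force: 0.0
```

```bash
python3 g.py .577 .027 .16; python3 - <<'E'
from m import *
im,d=imaging.grab_frame("wrist");cv2.imwrite("pics/w3.png",im)
E
```

```text
5.5333 [0.574  0.0245 0.1672] yaw -6.7 tilt [-0.004 -0.    -1.   ] F [ 0.36  0.51 -1.25] 0.0002998387589369246 j [  18.   24.  -30.  101.   13.   59. -113.]
delta cm [ 0.27 -0.29  0.72]
```

View pics/w3.png

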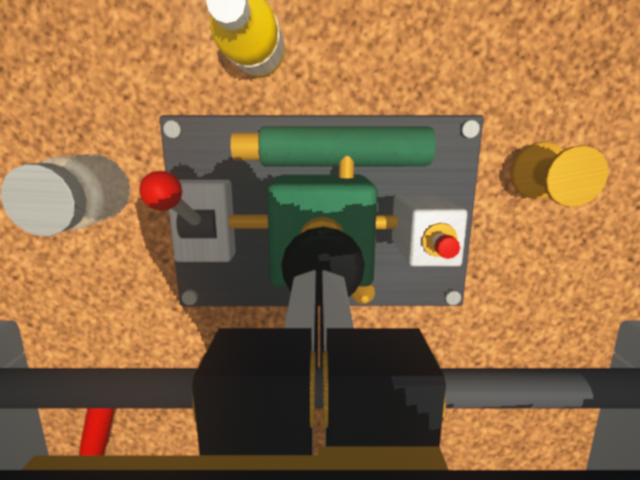

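The tips (321,272) lie over the knob, whose centre is near (322,266). The lever ball is at the rear and the pin is clear. I'll centre and settle 1 cm above the knob.

move_arm(
  deltas=[0.3, -0.1, 0.4, 0, 0, 0, 1, 0.3, -0.1, 0.7, 0, 0, 0, 1, 0.3, -0.1, 0.7, 0, 0, 0, 1, 0.3, -0.1, 0.7, 0, 0, 0, 1, 0.3, -0.1, 0.7, 0, 0, 0, 1, 0.3, -0.1, 0.7, 0, 0, 0, 1, 0.3, -0.1, 0.7, 0, 0, 0, 1, 0.3, -0.1, 0.7, 0, 0, 0, 1],
)

```text
t: 6.25
tool_pos: [0.5781, 0.0266, 0.1636]
ee_rot: [[0.993, -0.115, 0.0], [-0.115, -0.993, -0.0], [0.0, -0.0, -1.0]]
force: [0.5, -0.6, -0.1]
grip_width: 0.0005
grip_force: 0.0
```

move_arm(
  deltas=[0, 0, 1, 0, 0, 0, 1, 0, 0, 1.8, 0, 0, 0, 1, 0, 0, 2.6, 0, 0, 0, 1, 0, 0, 3.4, 0, 0, 0, 1, 0, 0, 4, 0, 0, 0, 1, 0, 0, 4.2, 0, 0, 0, 1, 0, 0, 4.2, 0, 0, 0, 1, 0, 0, 4.2, 0, 0, 0, 1],
)

```text
t: 6.92
tool_pos: [0.5787, 0.0266, 0.1238]
ee_rot: [[0.993, -0.115, 0.002], [-0.115, -0.993, -0.001], [0.002, 0.001, -1.0]]
force: [-17.8, -3.7, 52.5]
grip_width: 0.0004
grip_force: 26.2
```

It bottomed out at z 0.124. Force was high, so later strokes will be about 2 mm shallower.

move_arm(
  deltas=[0, 0, -1.5, 0, 0, 0, 1, 0, 0, -3, 0, 0, 0, 1, 0, 0, -4.2, 0, 0, 0, 1, 0, 0, -4.2, 0, 0, 0, 1, 0, 0, -4.2, 0, 0, 0, 1, 0, 0, -4.2, 0, 0, 0, 1, 0, 0, -4.2, 0, 0, 0, 1, 0, 0, -4.2, 0, 0, 0, 1],
)

```text
t: 7.58
tool_pos: [0.5777, 0.0266, 0.1626]
ee_rot: [[0.993, -0.115, -0.001], [-0.115, -0.993, 0.0], [-0.001, 0.0, -1.0]]
force: [-0.5, 0.2, -0.5]
grip_width: 0.0006
grip_force: 0.0
```

move_arm(
  deltas=[0, 0, 1, 0, 0, 0, 1, 0, 0, 1.8, 0, 0, 0, 1, 0, 0, 2.6, 0, 0, 0, 1, 0, 0, 3.4, 0, 0, 0, 1, 0, 0, 3.9, 0, 0, 0, 1, 0, 0, 4, 0, 0, 0, 1, 0, 0, 4, 0, 0, 0, 1, 0, 0, 4, 0, 0, 0, 1],
)

```text
t: 8.25
tool_pos: [0.5784, 0.0266, 0.1241]
ee_rot: [[0.993, -0.115, 0.001], [-0.115, -0.993, -0.0], [0.001, 0.0, -1.0]]
force: [-7.7, -1.8, 25.1]
grip_width: 0.0005
grip_force: 12.8
```

move_arm(
  deltas=[0, 0, -1.5, 0, 0, 0, 1, 0, 0, -3, 0, 0, 0, 1, 0, 0, -4, 0, 0, 0, 1, 0, 0, -4, 0, 0, 0, 1, 0, 0, -4, 0, 0, 0, 1, 0, 0, -4, 0, 0, 0, 1, 0, 0, -4, 0, 0, 0, 1, 0, 0, -4, 0, 0, 0, 1],
)

```text
t: 8.92
tool_pos: [0.5777, 0.0266, 0.1626]
ee_rot: [[0.993, -0.115, -0.001], [-0.115, -0.993, 0.0], [-0.001, -0.0, -1.0]]
force: [0.5, 0.8, -0.2]
grip_width: 0.0002
grip_force: 0.0
```

```bash
python3 g.py .578 .0266 .1636; python3 - <<'E'
from m import *
im,d=imaging.grab_frame("wrist");cv2.imwrite("pics/w4.png",cv2.resize(im[100:400,100:600],None,fx=1.5,fy=1.5))
E
```

```text
8.9167 [0.5777 0.0266 0.1626] yaw -6.6 tilt [-0.001  0.    -1.   ] F [ 0.52  0.76 -0.2 ] 0.00023029626778190676 j [  17.   24.  -30.  101.   14.   58. -114.]
delta cm [ 0.03 -0.   -0.1 ]
```

View pics/w4.png

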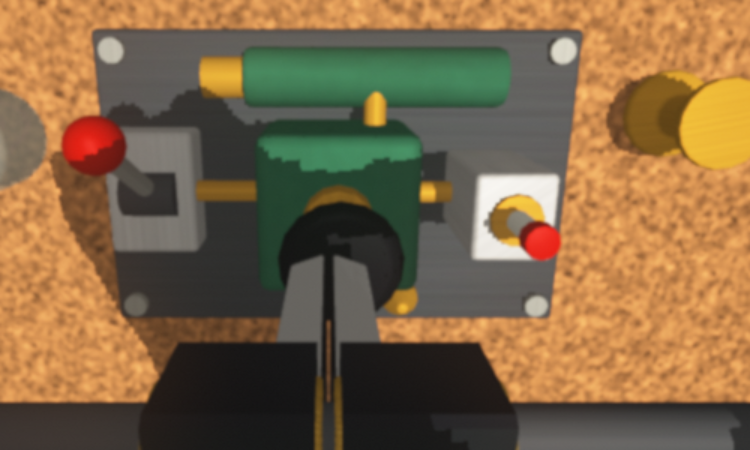

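The pin's head (542,242 in the crop) now stands clear of its collar (517,220), so the strokes are counting. The lever is still shut and the knob is up. Three more strokes.

move_arm(
  deltas=[0, 0, 1, 0, 0, 0, 1, 0, 0, 1.8, 0, 0, 0, 1, 0, 0, 2.6, 0, 0, 0, 1, 0, 0, 3.4, 0, 0, 0, 1, 0, 0, 3.9, 0, 0, 0, 1, 0, 0, 4, 0, 0, 0, 1, 0, 0, 4, 0, 0, 0, 1, 0, 0, 4, 0, 0, 0, 1],
)

```text
t: 9.63
tool_pos: [0.5784, 0.0266, 0.1241]
ee_rot: [[0.993, -0.115, 0.001], [-0.115, -0.993, -0.0], [0.001, 0.0, -1.0]]
force: [-6.7, -2.1, 24.7]
grip_width: 0.0003
grip_force: 12.4
```

move_arm(
  deltas=[0, 0, -1.5, 0, 0, 0, 1, 0, 0, -3, 0, 0, 0, 1, 0, 0, -4, 0, 0, 0, 1, 0, 0, -4, 0, 0, 0, 1, 0, 0, -4, 0, 0, 0, 1, 0, 0, -4, 0, 0, 0, 1, 0, 0, -4, 0, 0, 0, 1, 0, 0, -4, 0, 0, 0, 1],
)

```text
t: 10.3
tool_pos: [0.5777, 0.0266, 0.1627]
ee_rot: [[0.993, -0.115, -0.001], [-0.115, -0.993, 0.0], [-0.001, 0.0, -1.0]]
force: [-0.3, -0.7, -1.0]
grip_width: 0.0005
grip_force: 0.0
```

move_arm(
  deltas=[0, 0, 1, 0, 0, 0, 1, 0, 0, 1.8, 0, 0, 0, 1, 0, 0, 2.6, 0, 0, 0, 1, 0, 0, 3.4, 0, 0, 0, 1, 0, 0, 3.9, 0, 0, 0, 1, 0, 0, 4, 0, 0, 0, 1, 0, 0, 4, 0, 0, 0, 1, 0, 0, 4, 0, 0, 0, 1],
)

```text
t: 10.97
tool_pos: [0.5784, 0.0266, 0.1241]
ee_rot: [[0.993, -0.115, 0.001], [-0.115, -0.993, -0.0], [0.001, 0.0, -1.0]]
force: [-6.9, -2.4, 25.1]
grip_width: 0.0004
grip_force: 12.7
```

move_arm(
  deltas=[0, 0, -1.5, 0, 0, 0, 1, 0, 0, -3, 0, 0, 0, 1, 0, 0, -4, 0, 0, 0, 1, 0, 0, -4, 0, 0, 0, 1, 0, 0, -4, 0, 0, 0, 1, 0, 0, -4, 0, 0, 0, 1, 0, 0, -4, 0, 0, 0, 1, 0, 0, -4, 0, 0, 0, 1],
)

```text
t: 11.63
tool_pos: [0.5777, 0.0266, 0.1627]
ee_rot: [[0.993, -0.115, -0.001], [-0.115, -0.993, 0.0], [-0.001, -0.0, -1.0]]
force: [0.5, 0.1, 0.4]
grip_width: 0.0006
grip_force: 0.0
```

move_arm(
  deltas=[0, 0, 1, 0, 0, 0, 1, 0, 0, 1.8, 0, 0, 0, 1, 0, 0, 2.6, 0, 0, 0, 1, 0, 0, 3.4, 0, 0, 0, 1, 0, 0, 3.9, 0, 0, 0, 1, 0, 0, 4, 0, 0, 0, 1, 0, 0, 4, 0, 0, 0, 1, 0, 0, 4, 0, 0, 0, 1],
)

```text
t: 12.3
tool_pos: [0.5785, 0.0266, 0.1241]
ee_rot: [[0.993, -0.115, 0.001], [-0.115, -0.993, -0.0], [0.001, 0.0, -1.0]]
force: [-5.8, -1.5, 25.3]
grip_width: 0.0001
grip_force: 12.5
```

move_arm(
  deltas=[0, 0, -1.5, 0, 0, 0, 1, 0, 0, -3, 0, 0, 0, 1, 0, 0, -4, 0, 0, 0, 1, 0, 0, -4, 0, 0, 0, 1, 0, 0, -4, 0, 0, 0, 1, 0, 0, -4, 0, 0, 0, 1, 0, 0, -4, 0, 0, 0, 1, 0, 0, -4, 0, 0, 0, 1],
)

```text
t: 12.97
tool_pos: [0.5777, 0.0266, 0.1627]
ee_rot: [[0.993, -0.115, -0.001], [-0.115, -0.993, 0.0], [-0.001, 0.0, -1.0]]
force: [0.4, 0.1, 0.6]
grip_width: 0.0
grip_force: 0.0
```

```bash
python3 - <<'E'
from m import *
im,d=imaging.grab_frame("wrist");cv2.imwrite("pics/w5.png",cv2.resize(im[150:350,380:600],None,fx=3,fy=3))
b,n=cen(im,(0,150,60),(8,255,255),(430,200,520,340));print(b,n,d[int(b[1]),int(b[0])],cloud("wrist",d)[int(b[1]),int(b[0])])
E
```

```text
[473.13050076 271.676783  ] 659 0.21214068 [ 0.56868897 -0.06068891  0.14249944]
```

View pics/w5.png

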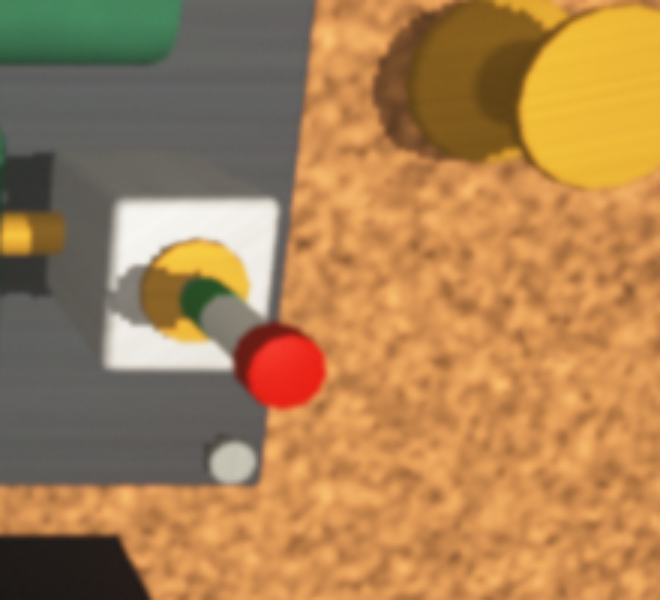

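The pin's green band (205,297 in the crop) shows, and depth puts the pin's top at 142.5 mm against 143 mm fully out. One more harmless stroke to make sure, then I'll withdraw upward.

move_arm(
  deltas=[0, 0, 1, 0, 0, 0, 1, 0, 0, 1.8, 0, 0, 0, 1, 0, 0, 2.6, 0, 0, 0, 1, 0, 0, 3.4, 0, 0, 0, 1, 0, 0, 3.9, 0, 0, 0, 1, 0, 0, 4, 0, 0, 0, 1, 0, 0, 4, 0, 0, 0, 1, 0, 0, 4, 0, 0, 0, 1],
)

```text
t: 13.68
tool_pos: [0.5785, 0.0266, 0.1241]
ee_rot: [[0.993, -0.115, 0.001], [-0.115, -0.993, -0.0], [0.001, 0.0, -1.0]]
force: [-5.5, -1.5, 25.0]
grip_width: 0.0007
grip_force: 12.2
```

move_arm(
  deltas=[0, 0, -1.5, 0, 0, 0, 1, 0, 0, -3, 0, 0, 0, 1, 0, 0, -5, 0, 0, 0, 1, 0, 0, -7, 0, 0, 0, 1, 0, 0, -9, 0, 0, 0, 1, 0, 0, -11, 0, 0, 0, 1, 0, 0, -12, 0, 0, 0, 1, 0, 0, -12, 0, 0, 0, 1],
)

```text
t: 14.35
tool_pos: [0.5787, 0.0266, 0.2446]
ee_rot: [[0.993, -0.115, 0.002], [-0.115, -0.993, -0.0], [0.002, -0.0, -1.0]]
force: [0.4, -0.3, -0.0]
grip_width: 0.0003
grip_force: 0.0
```

move_arm(
  deltas=[-1, 0, 0, 0, 0, 0, 1, -2.5, 0, 0, 0, 0, 0, 1, -4, 0, 0, 0, 0, 0, 1, -5.5, 0, 0, 0, 0, 0, 1, -7, 0, 0, 0, 0, 0, 1, -8, 0, 0, 0, 0, 0, 1, -8, 0, 0, 0, 0, 0, 1, -8, 0, 0, 0, 0, 0, 1],
)

```text
t: 15.02
tool_pos: [0.4983, 0.0355, 0.2429]
ee_rot: [[0.993, -0.115, -0.001], [-0.115, -0.993, -0.0], [-0.0, 0.0, -1.0]]
force: [-0.0, -0.4, 1.5]
grip_width: 0.0007
grip_force: 0.0
```

```bash
python3 g.py; python3 - <<'E'
from m import *
im,d=imaging.grab_frame("wrist");cv2.imwrite("pics/w6.png",im)
E
```

```text
15.0167 [0.4983 0.0355 0.2429] yaw -6.61 tilt [-0.001 -0.    -1.   ] F [-0.05 -0.36  1.53] 0.0007381749708533832 j [  21.   11.  -32.  107.    7.   64. -110.]
```

View pics/w6.png

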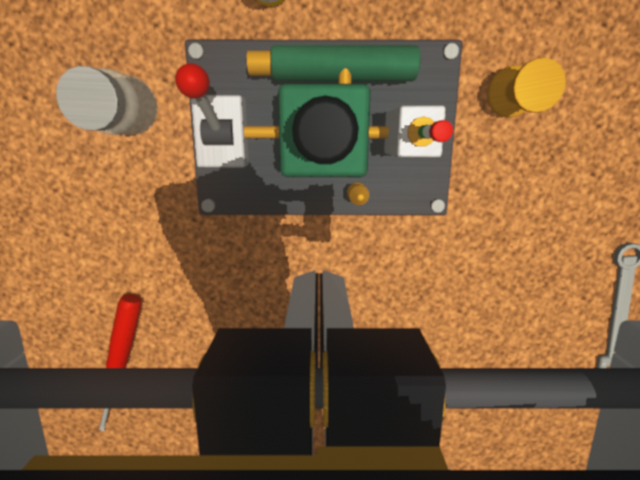

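The lever ball (192,80) is at the rear, the knob (325,129) is up, and the pin (441,131) is out with its green band showing. The finial (358,194) and jar are undisturbed, and the arm is clear.

```bash
python3 -c "
from bench import order;print(order.close_job())"
```

```text
the job is handed in; nothing more can be done
None
```

I shut the lever and gave the plunger six full strokes; the pin's top measured 142.5 mm (143 mm is fully out) with its green band showing, the plunger is back up, nothing nearby looks disturbed, and the job is handed in (no verdict was returned).

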